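# Unbolt the dust box and hold its lid at 60 degrees

## Robot

A 6-joint arm with a two-finger parallel gripper is mounted at the origin on the work surface; the furniture and walls round the work are solid. World frame = base frame: x ahead of the robot, y to its left, z up, the work surface at z = 0. Lengths are in mm, angles in rad, forces in N, time in s.
With the tool pointing down it reaches from about 275 to 750 mm from the base axis. Payload 10.2 kg.
Tool frame: the origin (TCP) lies at the very end of the fingers, on their centre line; the grasp point (between the pads) lies 19 mm behind it; z points along the fingers, y is the line along which they close (so a half turn about z gives the same grasp; the last joint's range is limited). The gripper opens to 85 mm and grips with 20 to 120 N. Pads are 22 mm wide; open, the fingers measure 114 mm over their backs; the gripper's body (76 mm by 85 mm) begins 54 mm behind the grasp point. The pads swing forward as they close: fully open they stand 13 mm farther back than shut.
Start: joints at [1.051, 0.313, 1.498, -0, 1.331, -0.223], TCP at [153.555, 502.048, 231.294] pointing down, gripper open.
Joint ranges: [-2.94, 2.94], [-0.97, 2.17], [0.19, 2.56], [-1.23, 4.37], [0.02, 3.11], [-2.88, 2.88]. Speed limits (rad/s): [2.39, 2.39, 3.01, 3.14, 3.14, 3.14].

## Interface

Orientations are given as a unit quaternion [w, x, y, z].
In Python, from rig import ctrl, optics gives the robot as it stands. The module is installed in compiled form; this text tells all that it offers.
- The arm moves only by the shell command python3 -m handwheel 'ROWS' [FORCE]. ROWS is JSON, a list that holds one entry, the list of rows, each a list of 5 numbers: the gripper command: -1 is fully open, 1 is shut, values between are in proportion, then the shift along the world's x, y, z in units of 50 mm (1.0 is 50 mm), then the turn about the world's z in units of 8 degrees (1.0 is 8 degrees). In form: [[[gripper, tx, ty, tz, twist], ...]]. A call has 1 to 10 rows; each row shifts and turns the commanded pose from where the row before left it; what a row does not reach is not made up. A row lasts 1/10 s, in which the tool goes at most 50 mm and 8.59 degrees, less where a joint would pass 70% of its speed; a pose out of reach is approached as far as the arm can. A call is refused whole if a number of a shift passes 1 or a number of a turn 1, either way. A call with a gripper value outside its range is refused whole. The fingers move at their own pace and stop on an object; FORCE is the grip in N (left out, the last holds). Time passes only in rows, so rows that do not move let the fingers close. It gives the time, the measured TCP pose, the force, the opening and the grip force at its end, in the units of the state.
- ctrl.sense(): the state, without advancing time (a new reading comes with each control period).
- optics.capture(name): name is "scene" or "side" or "wrist"; returns a dict with "img" (420x560x3 uint8, blue, green, red), "K" (3x3 intrinsics, pixels), "dist_coeffs" ([k1, k2, p1, p2, k3] as OpenCV has them; the pictures are not rectified), "R" (3x3) and "t" (3): a world point X has camera coordinates R X + t. Camera axes: x right, y down, z forward; pixel columns grow to the right and rows downward; lengths in mm; the calibration is good to about 2 mm. A picture is of the moment at which its call begins. There is no depth.
- ctrl.finish_job(): hands the job in; it is judged then, once.
The state is a dict: "time_s": time; "joints": joint angles; "dq": joint speeds; "tau": joint torques, N m; "eef_pos": TCP position; "ee_rot": TCP orientation; "force": force on the tool from outside, world axes, zero at the start; "wrist_torque": the same for the moment, N m; "grip_width": opening from 0.0 (shut) to 1.0 (fully open); "grip_force": force on a finger pad.
Only numpy, scipy, OpenCV 4.12 (cv2) and the standard library are available. Lean on these libraries where they do the work, as an engineer would, in place of code of your own. Each camera call takes 0.05 s, during which the arm holds its last target. There are 200 camera calls.

## Task

The filter in the dust box is to be inspected: turn the black handwheel anticlockwise (seen from above) until its white pointer stands at the green mark nearest the robot, half a turn from the red mark, so that the bolt is drawn clear of the lid. Then take the lid by its bar handle, raise it to 60 degrees, where its red pointer stands at the green band of the steel arc, and finish while still holding it there steadily with the fingers on the handle, because the lid falls shut when let go. The wheel stays at the green mark, and the filter in the box and the loose things round about are left where they are.

Things in the scene. Friction and masses are not known exactly. Their poses are not given: they have to be found in the camera images.
- dust_box: fixed grey open box, 170 (x) x 210 (y) x 92 mm high, blue drive casing (90 x 90 x 118 mm high) on its left (+y), black spigot and thin steel arc on its right (arc up to 215 mm high, 124 mm right of the middle). Origin: centre of its underside, on the table; x points from the handle side (towards the robot) to the hinge side, z up. Turned by up to 0.25 rad
- wheel_grip (a point): centre of the handwheel, half-way up: solid black round wheel, 60 mm across, 22 mm thick, vertical axis, on top of the casing at (-30, 175, 147) mm in the dust box frame. 18 mm free below its rim (a 22 mm steel sleeve in the middle), free space all round: it can be gripped across its diameter from above at any yaw
- handwheel (a joint): handwheel angle, rad, grows anticlockwise from above. 0: white pointer at the red mark (dust box +x); pi: at the green mark (-x, nearest the robot). Starts at 0 to 0.6, stop at 4.2; friction about 0.1 N m, stays where left. Each rad draws the steel bolt 8 mm to the left; below about 2.5 rad the bolt holds the lid shut
- lid (a joint): opening angle of the lid, rad: 0 shut and level, 1.047 is 60 degrees, stop at 1.4. Hinged along the dust box y axis on the far edge; opening lifts the handle up and back. Blue frame with clear window, 170 x 210 x 8 mm, about 0.5 kg, no spring or stay: falls shut from any angle. About 3 N at the handle lifts it
- lid_hinge (a point): point on the hinge axis, half-way along it: (85, 0, 98) mm in the dust box frame
- lid_handle (a point): the lid's bar handle: black round bar 12 mm thick, 110 mm long along dust box y, on two 10 mm steel posts at its ends, 37 mm clear of the lid's front edge. Point: middle of the bar; lid shut: (-128, 0, 98) mm in the dust box frame, free below; always 213 mm from the hinge axis, at its height when shut. It turns with the lid; being round it can turn in the grip
- filter_mid (a point): the used filter cartridge lying in the dust box under the lid: grey round cartridge with a purple band, 81 mm across, 33 mm high; leave it as it lies; point at its centre, half-way up
- spare_filter_mid (a point): the fresh filter cartridge on the table, same shape as the used one (81 mm across, 33 mm high); not to be disturbed; point at its centre, half-way up
- washer_jar_mid (a point): clear jar of washers with a black lid, 62 mm across, 84 mm high; not to be disturbed; point at its centre, half-way up
- tape_mid (a point): roll of masking tape lying flat, 100 mm across, 24 mm high; not to be disturbed; point at its centre, half-way up
- grip_block_mid (a point): grey sanding block with a yellow grip, 118 x 70 x 38 mm; not to be disturbed; point at its centre, half-way up

How it is judged:
By the outcome, as a careful person would: the job done as asked, in the order asked, and still so for the second after the job is handed in, while the arm keeps its last pose, push and grip.
It also fails if it takes over 59 s, if anything falls off the work surface, if the arm or the gripper's body presses on something with over 40 N, if the wrist force passes 120 N, or if a joint passes its speed limit or range.

## Working session

There is one attempt and no reset: what is moved stays moved. The work goes in short steps, Python scripts to look and compute and a shell command to move; the robot and the scene stay as the last step left them, time stands still between calls to the robot, and variables do not carry over. Pictures are saved under pics/ and viewed, at most 10 in all, crops included, and the job is handed in when it is done.

```bash
mkdir -p pics
cat > h.py <<'E'
import numpy as np, cv2
from rig import ctrl, optics
def cap(n,f=None):
    c=optics.capture(n)
    if f: cv2.imwrite('pics/'+f,c['img'])
    return c
def ray(c,uv):
    p=cv2.undistortPoints(np.array([[uv]],float),np.array(c['K']),np.array(c['dist_coeffs']))[0,0]
    R=np.array(c['R']);t=np.array(c['t']).ravel()
    return -R.T@t, R.T@np.array([p[0],p[1],1])
def plane(c,uv,z):
    o,d=ray(c,uv); return o+d*(z-o[2])/d[2]
def tri(obs):
    A=0;b=0
    for c,uv in obs:
        o,d=ray(c,uv);d/=np.linalg.norm(d);P=np.eye(3)-np.outer(d,d);A=A+P;b=b+P@o
    return np.linalg.solve(A,b)
def proj(c,X):
    return cv2.projectPoints(np.array([X],float),cv2.Rodrigues(np.array(c['R']))[0],np.array(c['t'],float),np.array(c['K']),np.array(c['dist_coeffs']))[0].ravel()
E
python3 - <<'E'
from h import *
import pickle
d={n:cap(n,n+'0.png') for n in('scene','side','wrist')}
pickle.dump(d,open('c0.pkl','wb'))
for n,c in d.items(): print(n,-np.array(c['R']).T@np.array(c['t']).ravel(), np.array(c['R'])[2])
s=ctrl.sense();print(s)
E
```

```text
scene [ -97.4621833  -727.02117687  828.22676306] [ 0.52140946  0.60700795 -0.59972787]
side [ 477.48082426 -942.97927964  704.94074676] [ 0.00918114  0.85555543 -0.5176298 ]
wrist [ 74.53993795 526.47643045 372.8522791 ] [ 0.30644737 -0.09442324 -0.94719283]
{'time_s': 0.15, 'joints': array([ 1.05059869e+00,  3.13320067e-01,  1.49824584e+00, -1.67215190e-05,
        1.33099495e+00, -2.23369528e-01]), 'dq': array([ 0.00012341, -0.00062699, -0.0021564 , -0.00029431, -0.00010197,
       -0.0005367 ]), 'tau': array([ 2.38766719e-03, -4.12368000e+01, -2.59792882e+01, -1.17633667e-04,
        3.29190429e-03, -6.23451413e-06]), 'eef_pos': array([153.4610324 , 501.87382223, 230.87355373]), 'ee_rot': array([-1.68298186e-04,  1.47867823e-01,  9.89007013e-01, -4.53979810e-04]), 'force': array([ 0.17699268, -0.40508684,  0.90511868]), 'wrist_torque': array([-0.03744557, -0.02396058, -0.00566575]), 'grip_force': 0.0, 'grip_width': 1.0041841305974775}
```

View pics/scene0.png

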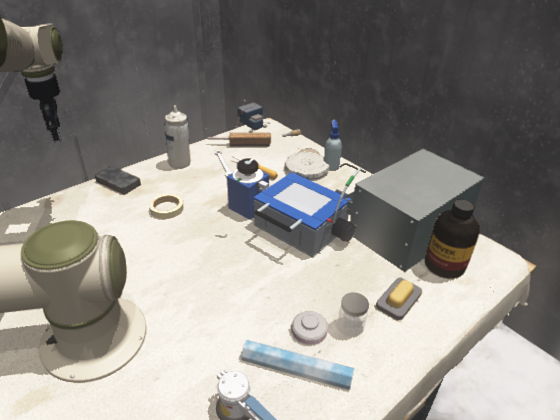

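View pics/side0.png

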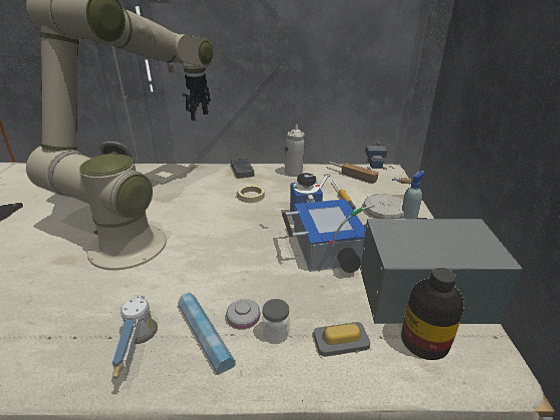

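The scene view shows the box with its blue lid at about (300,205), the black wheel at (247,167) and the casing at (247,192). In the side view the lid is at (332,220) and the wheel at (307,180). Next I'll enlarge both and measure.

Run:
```python
from h import *
import pickle
d=pickle.load(open('c0.pkl','rb'))
a=d['scene']['img'][130:255,205:365];b=d['side']['img'][160:285,270:400]
a=cv2.resize(a,None,fx=2.7,fy=2.7,interpolation=cv2.INTER_CUBIC);b=cv2.resize(b,None,fx=2.7,fy=2.7,interpolation=cv2.INTER_CUBIC)
cv2.imwrite('pics/crop1.png',np.hstack([a,b]))
for n in('scene','side'):
    c=d[n];h=cv2.cvtColor(c['img'],cv2.COLOR_BGR2HSV)
    m=cv2.inRange(h,(105,120,60),(125,255,255))
    cs,_=cv2.findContours(m,cv2.RETR_EXTERNAL,cv2.CHAIN_APPROX_NONE)
    for q in sorted(cs,key=cv2.contourArea)[-3:]:
        hull=cv2.convexHull(q);ap=cv2.approxPolyDP(hull,4,True)[:,0]
        print(n,cv2.contourArea(q),[(tuple(int(v) for v in p),plane(c,p,102).round()[:2].tolist()) for p in ap])
```

```text
scene 32.0 [((347, 201), [701.0, -88.0]), ((339, 208), [660.0, -97.0]), ((342, 198), [700.0, -70.0])]
scene 39.0 [((336, 121), [1033.0, 276.0]), ((334, 137), [939.0, 194.0])]
scene 2521.0 [((254, 196), [517.0, 90.0]), ((290, 173), [673.0, 117.0]), ((340, 194), [710.0, -53.0]), ((333, 213), [632.0, -102.0]), ((316, 228), [554.0, -119.0])]
side 58.5 [((423, 172), [990.0, 312.0]), ((418, 187), [936.0, 195.0]), ((412, 186), [918.0, 202.0]), ((413, 177), [941.0, 271.0])]
side 327.5 [((365, 228), [710.0, -54.0]), ((364, 236), [700.0, -93.0]), ((335, 239), [619.0, -107.0]), ((352, 216), [683.0, 10.0])]
side 810.0 [((346, 200), [679.0, 105.0]), ((353, 211), [690.0, 38.0]), ((332, 240), [610.0, -111.0]), ((311, 242), [553.0, -121.0]), ((295, 204), [515.0, 79.0])]
```

View pics/crop1.png

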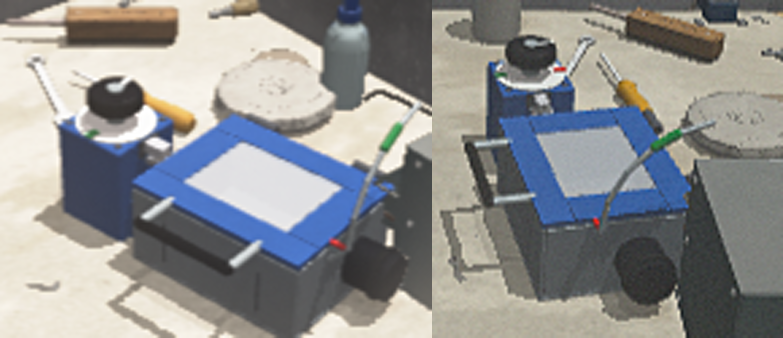

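The left crop shows the wheel at (115,95), with its white pointer running to upper right at (122,86). It also shows the lid corners, the bar handle from (137,217) to (232,268), and a spanner near the casing. The right crop shows the wheel at (531,52), with the red mark at (559,70).

Run:
```python
from h import *
import pickle
d=pickle.load(open('c0.pkl','rb'))
A=lambda u,v:(d['scene'],(205+(u+.5)/2.7-.5,130+(v+.5)/2.7-.5))
B=lambda u,v:(d['side'],(270+(u-432+.5)/2.7-.5,160+(v+.5)/2.7-.5))
P={}
for k,a,b in [('BL',(215,118),(630,108)),('FL',(133,183),(500,118)),('FR',(298,262),(548,222)),('BR',(385,190),(690,208)),
 ('wheel',(115,99),(531,54)),('barL',(140,218),(470,147)),('barR',(227,267),(488,200)),('spanner',(36,63),(588,42)),('sp2',(62,118),(563,83)),('red',(0,0),(559,70)),('green',(90,133),(0,0)),('tip',(122,86),(543,43))]:
    if k=='red': print(k,plane(*B(*b),118).round(1));continue
    if k=='green': print(k,plane(*A(*a),118).round(1));continue
    X=tri([A(*a),B(*b)]);P[k]=X
    print(k,X.round(1),(proj(d['scene'],X)-A(*a)[1]).round(1),(proj(d['side'],X)-B(*b)[1]).round(1))
c=np.array([P[k] for k in('FL','FR','BL','BR')])
# fit pose with known lid corners + bar + wheel
m={'FL':(-85,105),'FR':(-85,-105),'BL':(85,105),'BR':(85,-105),'wheel':(-30,175),'barL':(-128,50),'barR':(-128,-50)}
M=np.array([m[k] for k in m],float);Q=np.array([P[k][:2] for k in m])
w=M-M.mean(0);q=Q-Q.mean(0)
th=np.arctan2((w[:,0]*q[:,1]-w[:,1]*q[:,0]).sum(),(w*q).sum());R=np.array([[np.cos(th),-np.sin(th)],[np.sin(th),np.cos(th)]])
o=Q.mean(0)-R@M.mean(0);print('th',th,'o',o);print((M@R.T+o-Q).round(1))
f=lambda x,y:(R@[x,y]+o).round(1)
print('wheel',f(-30,175),'bar',f(-128,0),'hinge',f(85,0),'green',f(-65,175))
t=P['tip'];print('pointer dir',np.arctan2(*( t[:2]-f(-30,175))[::-1])-th)
```

```text
BL [677.1 147.2  81.2] [0.  0.7] [ 0.2 -0.6]
FL [515.   88.1  99. ] [-0. -0.] [-0.  0.]
FR [ 558.6 -110.5   96.6] [0.  0.6] [ 0.2 -0.5]
BR [706.4 -84.7  97.2] [0. 1.] [ 0.4 -1. ]
wheel [554.5 169.4 143.3] [0.  0.6] [ 0.2 -0.5]
barL [481.3  32.9  97.9] [0.1 1.4] [ 0.4 -1.2]
barR [499.  -76.7  99.7] [0.  0.6] [ 0.2 -0.5]
spanner [665.8 500.3  -2.6] [0.  0.6] [ 0.2 -0.5]
sp2 [616.4 368.9  -4.6] [0.  0.5] [ 0.2 -0.4]
red [589.4 172.7 118. ]
green [519.1 167.2 118. ]
tip [568.4 175.2 153.5] [ 0. -0.] [-0.  0.]
th 0.20608153289287884 o [615.38338078   7.5741403 ]
[[ -4.3   4.8]
 [ -5.   -2.1]
 [ -0.  -19.5]
 [ 13.6   6.9]
 [ -4.3   3.3]
 [ -1.4  -2.5]
 [  1.4   9.1]]
wheel [550.2 172.7] bar [490.1 -18.6] hinge [698.6  25. ] green [515.9 165.6]
pointer dir -0.07157318592581272
```

```bash
python3 -m handwheel '[[[-1,0.8,-0.5,0.2,-1],[-1,0.8,-0.6,0.2,-1],[-1,0.8,-0.6,0.2,-1],[-1,0.8,-0.6,0.2,-1],[-1,0.8,-0.6,0.2,-1],[-1,0.8,-0.7,0.1,-1],[-1,0.8,-0.7,0.1,-1],[-1,0.8,-0.7,0,-1],[-1,0.8,-0.8,0,-1],[-1,0.8,-0.8,0,-1]]]'
python3 -m handwheel '[[[-1,0,0,0,-1],[-1,0,0,0,-1],[-1,0,0,0,-1],[-1,0,0,0,-1],[-1,0,0,0,-1],[-1,0,0,0,-1],[-1,0,0,0,-1],[-1,0,0,0,-1],[-1,0,0,0,-0.5],[-1,0,0,0,0]]]'
python3 - <<'E'
from h import *
import pickle
d={n:cap(n,n+'1.png') for n in('wrist',)}
pickle.dump(d,open('c1.pkl','wb'))
s=ctrl.sense();print(s['time_s'],s['joints'].round(2),s['eef_pos'],s['ee_rot'])
E
```

```text
time_s: 1.15
eef_pos: [534.9, 188.5, 289.7]
ee_rot: [-0.0, 0.751, 0.66, -0.0]
force: [0.7, 1.3, 1.1]
grip_width: 1.001
grip_force: 0.0
time_s: 2.15
eef_pos: [533.6, 190.2, 289.6]
ee_rot: [0.0, 0.991, 0.13, -0.0]
force: [-0.1, 1.0, -0.0]
grip_width: 1.001
grip_force: 0.0
2.2 [0.14 0.37 1.26 0.   1.51 1.44] [533.64147686 190.16888223 289.64047068] [-1.12309065e-05  9.91340817e-01  1.31313802e-01 -2.64292517e-04]
```

View pics/wrist1.png

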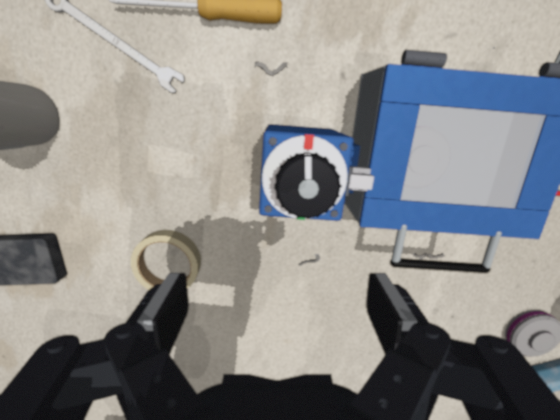

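The wrist view shows the wheel hub at (309,188), its pointer up at (308,160) towards the red mark (309,142), the lid front corners at about (361,227) and (541,238), and the bar from (393,264) to (488,269).

Run:
```python
from h import *
import pickle
c=pickle.load(open('c1.pkl','rb'))['wrist']
h=cv2.cvtColor(c['img'],cv2.COLOR_BGR2HSV)
m=cv2.inRange(c['img'],(0,0,0),(50,50,50))[140:225,262:352]
m=cv2.morphologyEx(m,cv2.MORPH_OPEN,np.ones((5,5)))
q=max(cv2.findContours(m,0,1)[0],key=cv2.contourArea);e=cv2.minEnclosingCircle(cv2.convexHull(q));print('circle',e)
w=plane(c,(e[0][0]+262,e[0][1]+140),150);print('wheel by circle',w)
H=plane(c,(309,188),160);print('hub@160',H,'ptr',plane(c,(308,160),158))
b1=plane(c,(393,264),98);b2=plane(c,(488,269),98);print('bar',b1,b2,(b1+b2)/2,np.linalg.norm(b1-b2))
th=np.arctan2(*(b1-b2)[1::-1])-np.pi/2;print('th',th)
r=plane(c,(309,142),119);g=plane(c,(302,218),119);print('red',r,'green',g,'th',np.arctan2(*(r-g)[1::-1]))
for p in[(361,227),(541,238),(385,66)]:print('lid',plane(c,p,102))
p=plane(c,(308,160),158)-H;print('ptr ang',np.arctan2(p[1],p[0]))
```

```text
circle ((44.5, 45.0), 31.800256729125977)
wheel by circle [553.15764031 167.60809999 150.        ]
hub@160 [553.25993893 166.23225459 160.        ] ptr [576.72283597 174.04126466 158.        ]
bar [475.80089998  31.82667158  98.        ] [498.95642163 -81.47767355  98.        ] [487.3786608  -24.82550099  98.        ] 115.6462399239207
th 0.2015898010348809
red [588.57316809 172.80281407 119.        ] green [510.75243168 157.01785029 119.        ] th 0.2001224323903395
lid [511.97268404  86.52808724 102.        ]
lid [ 552.61022811 -118.4161414   102.        ]
lid [674.88792571 120.89511443 102.        ]
ptr ang 0.3212918857787208
```

```bash
python3 -m handwheel '[[[-1,0.4,-0.46,0,0],[-1,0,0,-0.6,0],[-1,0,0,-0.6,0],[-1,0,0,-0.6,0],[-1,0,0,-0.6,0],[-1,0,0,-0.5,0],[-1,0,0,-0.3,0],[-1,0,0,0,0]]]'
python3 -m handwheel '[[[1,0,0,0,0],[1,0,0,0,0],[1,0,0,0,0],[1,0,0,0,0],[1,0,0,0,0],[1,0,0,0,0],[1,0,0,0,0],[1,0,0,0,0]]]' 40
```

```text
time_s: 3.0
eef_pos: [552.6, 167.1, 127.8]
ee_rot: [-0.0, 0.991, 0.131, -0.002]
force: [-0.8, 0.1, -0.6]
grip_width: 0.998
grip_force: 0.0
time_s: 3.8
eef_pos: [554.4, 166.9, 131.6]
ee_rot: [0.0, 0.991, 0.131, 0.001]
force: [-1.7, -1.1, 6.1]
grip_width: 0.684
grip_force: 43.2
```

```bash
python3 -m handwheel '[[[1,0,0,0,0.5],[1,0,0,0,1],[1,0,0,0,1],[1,0,0,0,1],[1,0,0,0,1],[1,0,0,0,1],[1,0,0,0,1],[1,0,0,0,1],[1,0,0,0,1],[1,0,0,0,1]]]'
python3 -m handwheel '[[[1,0,0,0,1],[1,0,0,0,1],[1,0,0,0,1],[1,0,0,0,1],[1,0,0,0,1],[1,0,0,0,1],[1,0,0,0,1],[1,0,0,0,1],[1,0,0,0,1],[1,0,0,0,1]]]'
python3 -m handwheel '[[[1,0,0,0,1],[1,0,0,0,1],[1,0,0,0,0.1],[1,0,0,0,0],[1,0,0,0,0],[1,0,0,0,0]]]'
python3 - <<'E'
from h import *
c=cap('wrist','wrist2.png');s=ctrl.sense();print(s['joints'].round(2),s['wrist_torque'])
E
```

```text
time_s: 4.8
eef_pos: [552.4, 168.4, 131.6]
ee_rot: [-0.001, 0.699, 0.716, -0.0]
force: [-14.5, 4.8, 11.7]
grip_width: 0.68
grip_force: 43.9
time_s: 5.8
eef_pos: [550.4, 166.8, 131.5]
ee_rot: [-0.004, 0.075, 0.997, -0.001]
force: [-26.5, -7.6, 20.2]
grip_width: 0.68
grip_force: 44.4
time_s: 6.4
eef_pos: [550.3, 166.2, 131.5]
ee_rot: [-0.004, -0.068, 0.998, -0.001]
force: [-26.5, -10.1, 20.7]
grip_width: 0.687
grip_force: 44.3
[ 0.09  0.52  1.47 -0.    1.16 -1.62] [-1.15195097  4.09935995  0.08540632]
```

View pics/wrist2.png

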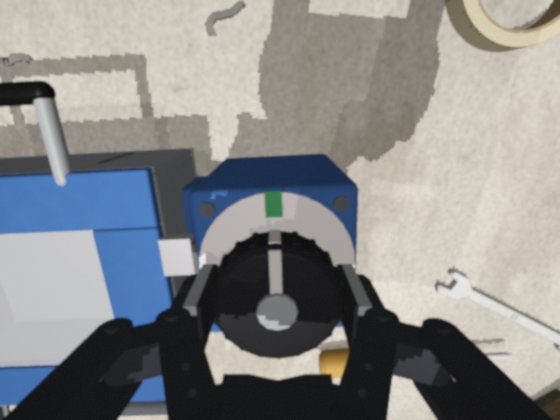

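The pointer (275,240) lies in line with the hub (277,312) and the green mark (274,204). I'll release, rise, and move over the bar.

```bash
python3 -m handwheel '[[[-1,0,0,0,0],[-1,0,0,0,0],[-1,0,0,0,0],[-1,0,0,0,0],[-1,0,0,0,0],[-1,0,0,0.5,0],[-1,0,0,0.6,0],[-1,0,0,0.6,0],[-1,0,0,0.6,0],[-1,0,0,0.2,0]]]'
python3 -m handwheel '[[[0.2,-0.2,-0.4,0,-1],[0.2,-0.2,-0.4,0,-1],[0.2,-0.2,-0.4,0,-1],[0.2,-0.2,-0.4,0,-1],[0.2,-0.2,-0.4,0,-1],[0.2,-0.1,-0.4,0,-1],[0.2,-0.1,-0.4,0,-1],[0.2,-0.1,-0.4,0,-1],[0.2,0,-0.4,0,-1],[0.2,0,-0.2,0,-1]]]'
python3 -m handwheel '[[[0.2,0,0,0,-0.8],[0.2,0,0,0,0],[0.2,0,0,0,0]]]'
python3 - <<'E'
from h import *
import pickle
c=cap('wrist','wrist3.png');pickle.dump(c,open('c3.pkl','wb'))
E
```

```text
time_s: 7.45
eef_pos: [554.5, 167.3, 257.9]
ee_rot: [0.002, -0.068, 0.998, 0.0]
force: [-0.1, 0.3, 0.6]
grip_width: 1.003
grip_force: 0.0
time_s: 8.45
eef_pos: [488.4, -24.1, 254.0]
ee_rot: [-0.001, 0.592, 0.806, -0.0]
force: [0.6, -0.2, -0.4]
grip_width: 0.402
grip_force: 0.0
time_s: 8.75
eef_pos: [488.6, -22.7, 254.3]
ee_rot: [-0.0, 0.632, 0.775, -0.0]
force: [-0.7, 0.5, 0.4]
grip_width: 0.402
grip_force: 0.0
```

View pics/wrist3.png

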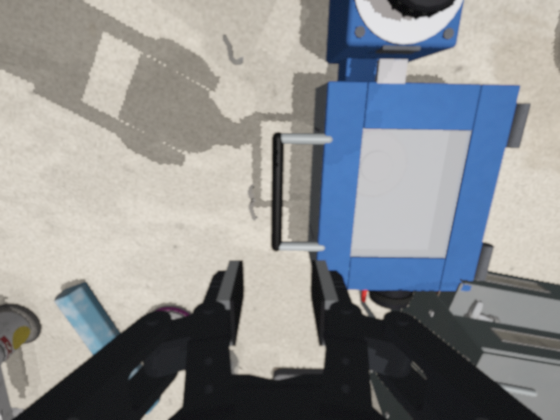

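The bar runs from (278,135) to (277,248) and the lid's front edge is at x≈322. I'll compute the bar's pose and check the wheel from a fixed camera.

Run:
```python
from h import *
import pickle
c=pickle.load(open('c3.pkl','rb'))
b1=plane(c,(278,135),100);b2=plane(c,(277,248),100);print(b1,b2,(b1+b2)/2,np.arctan2(*(b1-b2)[1::-1])-np.pi/2,np.linalg.norm(b1-b2))
s=cap('scene');a=s['img'][140:220,220:280]
cv2.imwrite('pics/crop4.png',cv2.resize(a,None,fx=6,fy=6,interpolation=cv2.INTER_CUBIC))
```

```text
[478.11892717  33.55240513 100.        ] [500.1840343 -78.8761179 100.       ] [489.15148073 -22.66185639 100.        ] 0.19379585000769795 114.57330292858077
```

View pics/crop4.png

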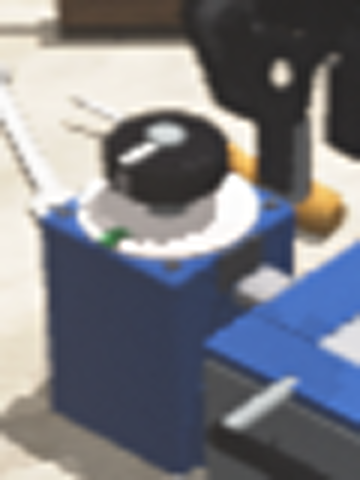

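The pointer stands at the green mark (115,238). The tool is centred over the bar, so I'll descend and grip.

```bash
python3 -m handwheel '[[[0.2,0,0,-0.6,0],[0.2,0,0,-0.6,0],[0.2,0,0,-0.6,0],[0.2,0,0,-0.6,0],[0.2,0,0,-0.5,0],[0.2,0,0,-0.4,0],[0.2,0,0,-0.2,0],[0.2,0,0,0,0]]]'
python3 -m handwheel '[[[1,0,0,0,0],[1,0,0,0,0],[1,0,0,0,0],[1,0,0,0,0],[1,0,0,0,0],[1,0,0,0,0]]]' 60
python3 - <<'E'
import numpy as np
u=np.array([np.cos(.2),np.sin(.2)])
for a in range(0,61,4):
    a=np.radians(a);print(round(np.degrees(a)),(u*213*(1-np.cos(a))/50).round(2),round(213*np.sin(a)/50,2))
E
```

```text
time_s: 9.65
eef_pos: [488.3, -22.6, 79.1]
ee_rot: [-0.001, 0.633, 0.774, -0.0]
force: [0.4, 0.0, 1.0]
grip_width: 0.402
grip_force: 0.0
time_s: 10.25
eef_pos: [488.4, -23.1, 81.0]
ee_rot: [0.0, 0.633, 0.774, -0.0]
force: [-5.0, -1.8, 4.4]
grip_width: 0.118
grip_force: 58.4
0 [0. 0.] 0.0
4 [0.01 0.  ] 0.3
8 [0.04 0.01] 0.59
12 [0.09 0.02] 0.89
16 [0.16 0.03] 1.17
20 [0.25 0.05] 1.46
24 [0.36 0.07] 1.73
28 [0.49 0.1 ] 2.0
32 [0.63 0.13] 2.26
36 [0.8  0.16] 2.5
40 [0.98 0.2 ] 2.74
44 [1.17 0.24] 2.96
48 [1.38 0.28] 3.17
52 [1.6  0.33] 3.36
56 [1.84 0.37] 3.53
60 [2.09 0.42] 3.69
```

```bash
python3 -m handwheel '[[[1,0.01,0,0.15,0],[1,0.01,0,0.15,0],[1,0.02,0.01,0.29,0],[1,0.05,0.01,0.3,0],[1,0.07,0.01,0.28,0],[1,0.09,0.02,0.29,0],[1,0,0,0,0]]]'
python3 -c "
from h import *
print(ctrl.sense()['wrist_torque'])"
```

```text
time_s: 10.95
eef_pos: [500.8, -20.7, 155.1]
ee_rot: [0.0, 0.633, 0.774, -0.001]
force: [-8.2, -4.5, 0.1]
grip_width: 0.118
grip_force: 58.7
[-0.71330138  1.37828644 -0.11354749]
```

```bash
python3 -m handwheel '[[[1,0.11,0.02,0.27,0],[1,0.13,0.03,0.27,0],[1,0.14,0.03,0.26,0],[1,0.17,0.03,0.24,0],[1,0.18,0.04,0.24,0],[1,0.19,0.04,0.22,0],[1,0.21,0.04,0.21,0],[1,0.22,0.05,0.19,0],[1,0.24,0.04,0.17,0],[1,0.25,0.05,0.16,0]]]'
python3 -m handwheel '[[[1,0,0,0,0],[1,0,0,0,0],[1,0,0,0,0]]]'
python3 - <<'E'
from h import *
s=cap('scene');d=cap('side')
a=s['img'][130:255,205:365];b=d['img'][130:285,270:400]
f=lambda a:cv2.resize(a,(a.shape[1]*400//a.shape[0],400),interpolation=cv2.INTER_CUBIC)
o=np.hstack([f(a),f(b)])[:, :800];print(o.shape);cv2.imwrite('pics/end.png',cv2.resize(o,None,fx=.92,fy=.92) if o.shape[1]>=800 else o)
E
```

```text
time_s: 11.95
eef_pos: [593.0, -3.3, 268.6]
ee_rot: [0.002, 0.634, 0.774, -0.001]
force: [-7.7, -8.8, 11.1]
grip_width: 0.116
grip_force: 60.9
time_s: 12.25
eef_pos: [592.9, -3.3, 268.5]
ee_rot: [0.003, 0.634, 0.774, -0.001]
force: [-9.9, -6.9, 15.9]
grip_width: 0.114
grip_force: 61.6
(400, 800, 3)
```

View pics/end.png

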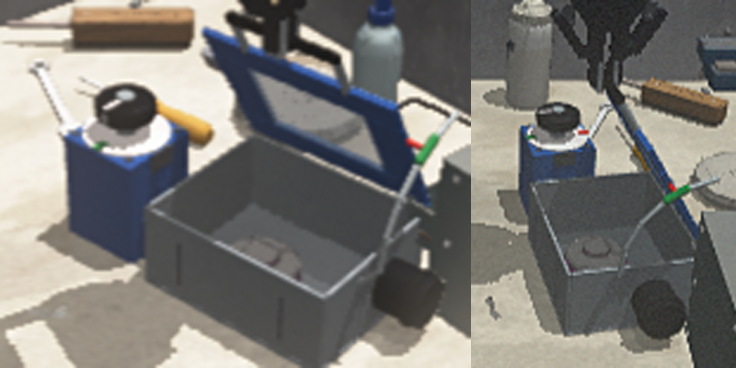

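The lid is open and the red pointer is just above the green band in the scene crop, at (415,145) against (425,150). The filter is undisturbed. I'll measure the angles of the pointer and band about the hinge.

```bash
cat > ang.py <<'E'
from h import *
th=.2;bar=np.array([489,-23.]);u=np.array([np.cos(th),np.sin(th)]);hinge=bar+213*u
C={n:cap(n) for n in('scene','side')}
def cen(n,lo,hi,roi):
    y0,y1,x0,x1=roi;im=C[n]['img'][y0:y1,x0:x1];h=cv2.cvtColor(im,cv2.COLOR_BGR2HSV)
    m=cv2.inRange(h,lo,hi)|(cv2.inRange(h,(172,lo[1],lo[2]),(180,255,255)) if hi[0]<20 else 0)
    k,l,st,c=cv2.connectedComponentsWithStats(m);i=1+np.argmax(st[1:,4]);return c[i]+[x0,y0],int(st[i,4])
R={'scene':(160,200,335,365),'side':(190,240,325,365)}
for k,lo,hi in[('red',(0,140,80),(8,255,255)),('green',(50,90,50),(80,255,255))]:
    o=[]
    for n in C:
        p,a=cen(n,lo,hi,R[n]);print(k,n,p.round(1),a);o.append((C[n],p))
    X=tri(o);r=X[:2]-hinge;x=-r@u;v=r@np.array([-u[1],u[0]])
    print(k,X.round(1),'boxy',v.round(1),'ang',np.degrees(np.arctan2(X[2]-98,x)).round(1),'rad',np.hypot(x,X[2]-98).round(1))
    for n,q in o:  # single view, known plane y=-124 box (green) / same
        oo,d=ray(C[n['img'] is None] if 0 else n,q);nrm=np.array([-u[1],u[0],0]);yy=-124 if k=='green' else -117
        P=oo+d*((yy-(oo-[*hinge,98])@nrm)/(d@nrm));r=P[:2]-hinge;print('  single',np.degrees(np.arctan2(P[2]-98,-r@u)).round(1),np.hypot(-r@u,P[2]-98).round(1))
print(ctrl.sense()['eef_pos'])
E
python3 ang.py
```

```text
red scene [344.9 178.6] 7
red side [354. 208.] 7
red [ 661.5 -103.3  198.6] boxy -113.0 ang 59.2 rad 117.1
  single 57.6 126.3
  single 59.0 119.9
green scene [349.5 180.4] 30
green side [356.1 211.4] 38
green [ 665.3 -116.   197. ] boxy -126.2 ang 59.3 rad 115.0
  single 60.7 111.8
  single 58.9 112.3
[592.86586209  -3.32592084 268.49045357]
```

The triangulated angles about the hinge are 59.2° for the pointer and 59.3° for the middle of the band. They agree, and the hold is steady. Handing in.

```bash
python3 -c "
from rig import ctrl
s=ctrl.sense();print(s['time_s'],s['grip_force'],abs(s['dq']).max())
print(ctrl.finish_job())"
```

```text
12.45 61.53896391391754 0.002842629730582155
the job is handed in; nothing more can be done
None
```

The job is handed in at 12.5 s: the wheel stands at the green mark, the lid is held by its handle at about 60 degrees (pointer 59.2°, green band 59.3° by camera), and the filter looks undisturbed; I didn't re-check the loose things after the moves.

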